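Tip the weighed pigment stones from the scale scoop into the covered crock

TASK

The pigment stones in the scoop are weighed and belong in the stoneware crock. Take the lid off the crock and lay it flat in the middle of the round blue rubber mat, then bring the loaded scoop over, hold its lip close above the mouth of the crock and tip it nose-down to about 45 degrees (not much steeper) until all three stones have slid in, spilling none. Bring the scoop level again and set it back in the middle of the scale's pan with the handle to the same side as before; leave everything else where it stands.

Things in the scene. Friction and masses are not known exactly. Their poses are not given: they have to be found in the camera images.
- scoop: Loose steel weighing scoop, wooden handle, 0.16 kg, level on the scale. Origin: centre of its underside; x to the open spout (no front wall), z up, handle along -x. Floor 3 mm thick from x = -45 (rear wall, 33 high) to +55 (lip), 76 wide, narrowing from x = +10 to 60 at the lip; side walls 33 high at the rear, 12 at the lip. Stones slide on its smooth floor once it is tipped about 25 degrees.
- lip (a point): Middle of the scoop's front lip, on top of the floor: 55 mm ahead of the scoop's origin, 3 mm above its underside. Axes as the scoop's.
- grip (a point): Middle of the scoop's handle, a dark wooden bar 16 mm wide (scoop's y: the width to grip), 13 thick (z), from x = -54 to -116 of the scoop. This point is 84 mm behind the scoop's origin, on the bar's centreline 26 mm above its underside. Axes as the scoop's.
- stone0: Ochre-yellow lump of pigment stone, about 25 x 22 x 17 mm, 20 g, loose in the scoop. Origin at its middle (7 mm above the scoop's floor at the start).
- stone1: Brick-red lump of pigment stone, about 23 x 24 x 16 mm, 20 g, loose in the scoop. Origin at its middle.
- stone2: Off-white lump of pigment stone, about 24 x 21 x 18 mm, 20 g, loose in the scoop. Origin at its middle.
- scale: Fixed white bench scale. Origin on the table under the centre of its square steel pan; z up. Housing x = -105 (sloping front with display) to +70 mm, 140 wide in y, 34 high. Pan 124 x 124 mm, top 48 above the table. The scoop starts with its spout towards about the scale's +y and its handle over the -y edge.
- pan (a point): Centre of the top of the scale's pan, 48 mm above the table.
- crock: Loose round white stoneware crock with a blue band, 0.9 kg, open at the top under its lid. Origin: centre of its underside; z up. 85 mm high, 120 outside diameter at the rim (100 at the foot), wall 6, inside diameter 108 at the rim and inner floor 8 above the table.
- mouth (a point): Centre of the crock's mouth, level with its rim, 85 mm above its underside.
- lid: Loose wooden lid of the crock, 0.16 kg. Origin: centre of its underside; z up. A plug 92 mm in diameter, 8 high, hangs in the mouth (inside diameter 108); over it a disc 126 in diameter, 9 thick, lies on the rim, so the closed lid's origin is 77 above the table. On the disc a neck 18 in diameter, up to 29 above the origin, then a knob 26 in diameter from 29 to 57.
- knob (a point): Middle of the lid's knob (26 mm diameter, 28 high), 43 mm above the lid's origin.
- mat: Fixed round dark-blue rubber mat, 136 mm in diameter, 5 thick, bare at the start; the lid goes here. Origin: centre of its underside on the table.
- brush_pot: Bystander: black pot 80 mm in diameter, 100 high, with five brushes that stand out to 250 above the table and lean up to 40 mm from the pot's axis. Origin: centre of its underside.
- ink_bottle: Bystander: small black ink bottle, 42 mm in diameter, 58 high. Origin: centre of its underside.
- medium_jar: Bystander: amber glass jar with brass cap, 58 mm in diameter, 85 high, standing behind the scale. Origin: centre of its underside.
- charcoal_tin: Bystander: flat grey tin 57 x 97 mm (x, y), 22 high, lying behind the crock. Origin: centre of its underside.
- eraser: Bystander: white eraser in a blue sleeve, 24 x 56 mm (x, y), 14 high. Origin: centre of its underside.
- tape_roll: Bystander: roll of paper tape lying flat, 84 mm in diameter, 24 high. Origin: centre of its underside.
- palette_knife: Bystander: palette knife lying flat, 200 mm long along its x, 12 high. Origin: on the table between handle and blade.
Not all that is in view belongs to the job. Several things have the shape of the scoop; the one meant has the colours described above.

How it is judged (in metres and radians):
On the way, in this order (a step that is already met when the one before it is completed fails the run):
1. The lid lies flat in the middle of the rubber mat, released (horizontal distance between lid and mat below 0.03 m and height (world z) of lid below 0.012 m and angle between lid's own z axis and vertical below 0.08 rad and contact force between the fingers and lid below 0.1 N), for 0.2 s.
2. The scoop is lifted off the scale with all three stones in it (horizontal distance between each of stone0, stone1, stone2 and scoop below 0.045 m and z of stone0 in the frame of scoop between 0 and 0.05 m and z of stone1 in the frame of scoop between 0 and 0.05 m and z of stone2 in the frame of scoop between 0 and 0.05 m and height (world z) of scoop above 0.075 m), for 0.1 s.
3. The scoop is held nose-down at 33 to 57 degrees, its lip over the mouth of the crock and at most 60 mm above the rim (angle between scoop's own x axis and vertical between 2.1468 and 2.5658 rad and horizontal distance between lip and mouth below 0.055 m and z of lip in the frame of mouth below 0.06 m), for 0.4 s.
At the end, for the whole second after the job is handed in: Stones at rest in the crock; scoop level (4 degrees) on the scale, within 20 mm of the pan's middle, handle to the same side as before; lid flat on the rubber mat, centred within 30 mm; crock upright within 30 mm of its start; bystanders within 25 mm (horizontal distance between lid and mat below 0.03 m and height (world z) of lid below 0.012 m and angle between lid's own z axis and vertical below 0.08 rad and horizontal distance between each of stone0, stone1, stone2 and crock below 0.056 m and z of stone0 in the frame of crock between 0 and 0.07 m and linear speed of each of stone0, stone1, stone2 below 0.03 m/s and z of stone1 in the frame of crock between 0 and 0.07 m and z of stone2 in the frame of crock between 0 and 0.07 m and horizontal distance between scoop and pan below 0.02 m and height (world z) of scoop between 0.042 and 0.056 m and angle between scoop's own z axis and vertical below 0.07 rad and y of grip in the frame of scale below -0.06 m and linear speed of each of scoop, lid below 0.02 m/s and distance of crock from where it was at the start of the episode below 0.03 m and angle between crock's own z axis and vertical below 0.06 rad); the robot touches nothing.
It fails at once if A stone is spilt on the table ((height (world z) of stone0 below 0.022 m and horizontal distance between stone0 and crock above 0.065 m) or (height (world z) of stone1 below 0.022 m and horizontal distance between stone1 and crock above 0.065 m) or (height (world z) of stone2 below 0.022 m and horizontal distance between stone2 and crock above 0.065 m)).
It fails at once if The scoop is upended: tipped nose-down steeper than 68 degrees (angle between scoop's own x axis and vertical above 2.7578 rad).
It fails at once if A bystander is moved more than 25 mm or knocked over (distance of any of brush_pot, ink_bottle, medium_jar, charcoal_tin, eraser, tape_roll, palette_knife from where it was at the start of the episode above 0.025 m or angle between any of brush_pot, ink_bottle, medium_jar, charcoal_tin, eraser, tape_roll, palette_knife's own z axis and vertical above 0.35 rad).
It fails at once if The crock is tipped or dragged more than 30 mm (distance of crock from where it was at the start of the episode above 0.03 m or angle between crock's own z axis and vertical above 0.25 rad).
It also fails if it takes over 72 s, if anything falls off the work surface, if the arm or the gripper's body presses on something with over 40 N, if the wrist force passes 120 N, or if a joint passes its speed limit or range.

ROBOT

A 6-joint arm with a two-finger parallel gripper is mounted at the origin on the work surface. World frame = base frame: x ahead of the robot, y to its left, z up, the work surface at z = 0. Lengths are in mm, angles in rad, forces in N, time in s.
With the tool pointing down it reaches from about 350 to 875 mm from the base axis. Payload 4.2 kg.
Tool frame: the origin (TCP) lies at the centre of the arm's flange, where the gripper is bolted on; the fingertips stand 173 mm ahead of it and the grasp point (between the pads) lies 155 mm ahead of it; z points along the fingers, y is the line along which they close (so a half turn about z gives the same grasp; the last joint's range is limited). The gripper opens to 85 mm and grips with 20 to 120 N. Pads are 22 mm wide; open, the fingers measure 114 mm over their backs; the gripper's body (76 mm by 85 mm) begins 54 mm behind the grasp point. The pads swing forward as they close: fully open they stand 13 mm farther back than shut.
Start: joints at [-1.055, 0.385, 0.008, 0, -1.194, -0.259], TCP at [158.759, -604.48, 404.712] pointing down, gripper open.
Joint ranges: [-3.14, 3.14], [-1.21, 2.06], [-1.07, 1.41], [-3.16, 2.05], [-2.99, -0.16], [-3.1, 3.1]. Speed limits (rad/s): [2.79, 2.79, 3.14, 3.14, 3.14, 3.14].

INTERFACE

Orientations are given as a 3x3 rotation matrix whose columns are the frame's x, y, z axes.
In Python, from rig import bot gives the robot as it stands.
- The arm moves only by the tool arm_command, never from a script. Its argument "series" is a list of rows, each a list of 2 entries, a list of its own where there are three numbers: the shift along the tool's x, y, z in cm, then the turn, a rotation vector about the tool's x, y, z in degrees. In form: [[[tx, ty, tz], [ax, ay, az]], ...]. A call has 1 to 10 rows; each row shifts and turns the commanded pose from where the row before left it, along the tool's axes as they then stand; what a row does not reach is not made up. A row lasts 1/12 s, in which the tool goes at most 41.7 mm and 7.16 degrees, less where a joint would pass 70% of its speed; a pose out of reach is approached as far as the arm can. A call with a gripper value outside its range is refused whole. "gripper" is the finger opening in cm, from 0 to 8.54, set as the call begins (left out, the last holds). The fingers move at their own pace and stop on an object; "grip_force" is the grip in N (left out, the last holds). Time passes only in rows, so rows that do not move let the fingers close. It gives the time, the measured TCP pose, the force, the opening and the grip force at its end, in the units of the state.
- bot.read_state(): the state, without advancing time (a new reading comes with each control period).
- bot.grab_frame(name): name is "side" or "top"; returns a dict with "color" (400x640x3 uint8, red, green, blue), "intrinsics" (3x3 intrinsics, pixels), "view" (4x4, takes a point from world to camera coordinates). Camera axes: x right, y up, looking along -z (the intrinsics and any distortion apply to the point x, -y, -z); pixel columns grow to the right and rows downward; lengths in mm; the calibration is good to about 2 mm. A picture is of the moment at which its call begins. There is no depth.
- bot.sign_off(): hands the job in; it is judged then, once.
The state is a dict: "time": time; "joint_positions": joint angles; "qd": joint speeds; "effort": joint torques, N m; "position": TCP position; "tcp_rot": TCP orientation; "ft_force": force on the tool from outside, world axes, zero at the start; "torque": the same for the moment, N m; "gripper_width": finger opening in mm; "grasp_force": force on a finger pad.
Only numpy, scipy, OpenCV 4.12 (cv2) and the standard library are available. Lean on these libraries where they do the work, as an engineer would, in place of code of your own. Each camera call takes 0.05 s, during which the arm holds its last target. There are 200 camera calls.

## Working session

There is one attempt and no reset: what is moved stays moved. The work goes in short steps, Python scripts to look and compute and a tool call to move; the robot and the scene stay as the last step left them, time stands still between calls to the robot, and variables do not carry over. Pictures are saved under pics/ and viewed, at most 10 in all, crops included, and the job is handed in when it is done.

Besides the shell and the picture viewer there is one more tool, called after "Call:" in YAML: its name, and indented under it one key for each argument. arm_command: Moves the arm, as the interface text tells. Its arguments: {"type":"object","properties":{"series":{"type":"array","items":{"type":"array"}},"gripper":{"type":"number"},"grip_force":{"type":"number"}},"required":["series"]}

```bash
mkdir -p pics; ls; python3 - <<'E'
from rig import bot
import cv2,numpy as np
np.set_printoptions(precision=3,suppress=True)
s=bot.read_state();print(s['time'],s['position'],s['tcp_rot'],s['gripper_width'])
for n in('top','side'):
    f=bot.grab_frame(n);np.savez(f'{n}0.npz',**f);cv2.imwrite(f'pics/{n}0.png',f['color'][:,:,::-1]);print(f['intrinsics'],f['view'],[k for k in f])
E
```

```text
pics
0.0 [ 158.749 -604.302  403.606] [[-0.967 -0.254 -0.001]
 [-0.254  0.967  0.002]
 [ 0.     0.002 -1.   ]] 85.77317357667756
[[518.663   0.    321.235]
 [  0.    518.663 193.099]
 [  0.      0.      1.   ]] [[   -0.018    -1.       -0.006    30.247]
 [    0.982    -0.019     0.187  -497.742]
 [   -0.188    -0.003     0.982 -1446.389]
 [    0.        0.        0.        1.   ]] ['color', 'intrinsics', 'view']
[[479.426   0.    319.98 ]
 [  0.    479.426 195.658]
 [  0.      0.      1.   ]] [[    0.948    -0.317     0.005  -453.105]
 [    0.233     0.707     0.668  -207.726]
 [   -0.215    -0.632     0.745 -1293.477]
 [    0.        0.        0.        1.   ]] ['color', 'intrinsics', 'view']
```

View pics/top0.png

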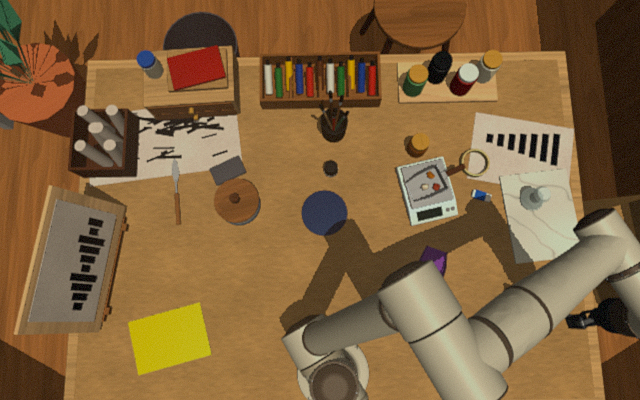

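View pics/side0.png

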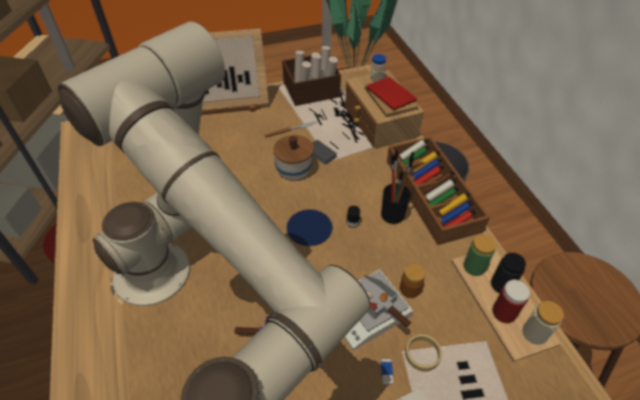

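The top view shows the crock with its lid at (237,202), the mat at (324,213) and the scale with the scoop at (428,190), handle to the right at (455,168). In the side view the arm partly hides the scale.

```bash
cat > h.py <<'E'
import numpy as np,cv2
np.set_printoptions(precision=3,suppress=True)
def ray(f,px,z):
    K,V=f['intrinsics'],f['view'];R,t=V[:3,:3],V[:3,3]
    px=np.atleast_2d(px).astype(float)
    d=np.c_[px,np.ones(len(px))]@np.linalg.inv(K).T*[1,-1,-1]
    d=d@R;c=-R.T@t
    return c+d*((z-c[2])/d[:,2])[:,None]
def proj(f,p):
    K,V=f['intrinsics'],f['view'];c=np.atleast_2d(p)@V[:3,:3].T+V[:3,3]
    q=(c*[1,-1,-1])@K.T;return q[:,:2]/q[:,2:]
E
python3 - <<'E'
from h import *
f=np.load('top0.npz');im=f['color'][:,:,::-1].copy();hsv=cv2.cvtColor(im,cv2.COLOR_BGR2HSV)
m=cv2.inRange(hsv,(105,90,30),(130,255,255));m[:, :290]=0;m[:,360:]=0;m[:180]=0;m[250:]=0
p=np.argwhere(m)[:,::-1];print('mat',len(p),ray(f,p,5).mean(0),np.ptp(ray(f,p,5),0))
a=cv2.resize(im[150:240,380:510],None,fx=6,fy=6,interpolation=cv2.INTER_CUBIC)
b=cv2.resize(im[150:240,190:290],None,fx=6,fy=6,interpolation=cv2.INTER_CUBIC)
cv2.imwrite('pics/scale.png',a);cv2.imwrite('pics/crock.png',b)
print(hsv[202,205:275].tolist())
E
```

```text
mat 200 [451.748  11.389   5.   ] [127.664 126.747   0.   ]
[[17, 149, 152], [18, 144, 159], [16, 145, 157], [16, 146, 157], [17, 144, 156], [16, 152, 158], [18, 152, 149], [17, 150, 156], [16, 153, 152], [14, 161, 135], [13, 168, 135], [13, 173, 140], [14, 168, 140], [13, 170, 132], [14, 164, 126], [14, 174, 126], [14, 173, 124], [13, 169, 121], [15, 174, 123], [13, 162, 124], [13, 161, 125], [15, 179, 121], [15, 169, 122], [15, 184, 115], [14, 166, 126], [13, 167, 119], [16, 185, 99], [15, 170, 75], [14, 165, 68], [15, 155, 61], [16, 150, 51], [14, 195, 55], [13, 125, 63], [15, 203, 84], [15, 176, 110], [14, 166, 115], [12, 170, 114], [14, 172, 117], [13, 164, 118], [14, 175, 112], [13, 178, 112], [14, 169, 116], [14, 171, 112], [14, 182, 118], [15, 174, 116], [13, 164, 121], [14, 176, 113], [13, 168, 120], [16, 190, 114], [15, 184, 115], [14, 179, 114], [14, 172, 117], [15, 181, 117], [14, 156, 95], [24, 21, 60], [16, 133, 102], [16, 153, 163], [16, 147, 167], [16, 150, 160], [17, 153, 165], [17, 151, 166], [17, 148, 160], [16, 148, 164], [16, 145, 163], [17, 147, 165], [17, 151, 162], [17, 149, 163], [16, 153, 162], [17, 154, 157], [16, 151, 160]]
```

View pics/scale.png

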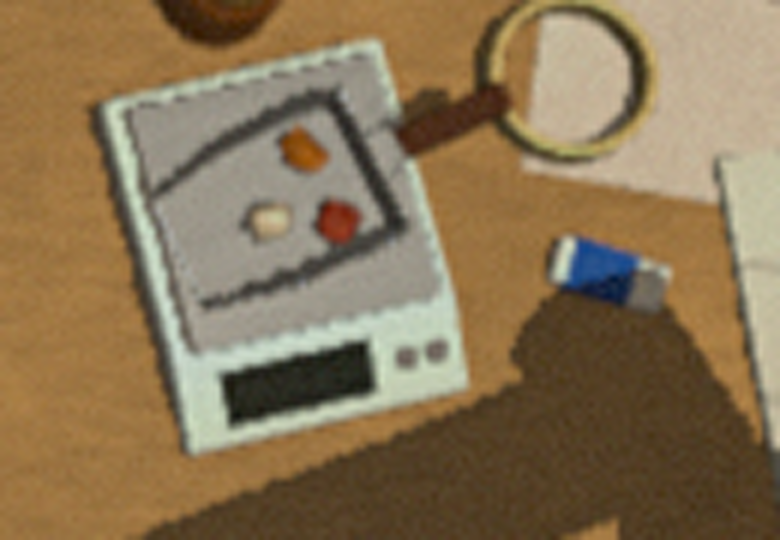

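View pics/crock.png

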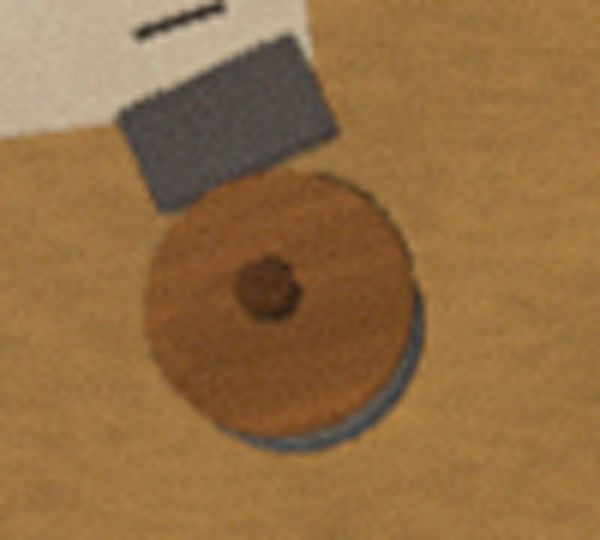

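```bash
python3 - <<'E'
from h import *
f=np.load('top0.npz');im=f['color'][:,:,::-1].copy();hsv=cv2.cvtColor(im,cv2.COLOR_BGR2HSV)
P=lambda a,o,z:ray(f,np.array(a)/6-.42+np.array(o),z)
S=(380,150);C=(190,150)
print('knob top',P([[268,288]],C,134),'disc',P([[279,304]],C,94))
# disc by colour: darker than the table
m=cv2.inRange(hsv,(8,155,80),(20,200,143));m[:175]=0;m[230:]=0;m[:,:205]=0;m[:,270:]=0
c=max(cv2.findContours(m,0,1)[0],key=cv2.contourArea);p=ray(f,c[:,0],94)[:,:2]
print('disc circle',cv2.minEnclosingCircle(p.astype(np.float32)),cv2.fitEllipse(p.astype(np.float32)))
h=P([[100,103],[380,40],[468,385],[190,453]],S,34);print('housing',h,np.linalg.norm(np.diff(h,axis=0),axis=1))
p=P([[125,108],[195,350],[440,300]],S,48);print('pan',p,np.linalg.norm(np.diff(p,axis=0),axis=1),(p[0]+p[2])/2)
m=cv2.inRange(hsv,(0,60,20),(14,255,125));m[:158]=0;m[185:]=0;m[:,:446]=0;m[:,467:]=0
q=np.argwhere(m)[:,::-1];w=ray(f,q,80)[:,:2];u=np.linalg.svd(w-w.mean(0))[2][0]
print('handle',len(q),w.mean(0),u,np.degrees(np.arctan2(u[1],u[0])),np.ptp((w-w.mean(0))@u),np.ptp((w-w.mean(0))@[-u[1],u[0]]))
print('rear wall top ends',P([[325,97],[400,232]],S,81))
print('lip ends',P([[155,193],[205,300]],S,58))
E
```

```text
knob top [[473.831 256.421 134.   ]] disc [[473.598 258.147  94.   ]]
disc circle ((476.53216552734375, 259.4784851074219), 64.49118041992188) ((474.9976501464844, 258.4960021972656), (120.43770599365234, 123.75263977050781), 23.54170036315918)
housing [[ 575.125 -200.298   34.   ]
 [ 604.163 -338.839   34.   ]
 [ 432.662 -370.396   34.   ]
 [ 402.375 -235.505   34.   ]] [141.551 174.38  138.25 ]
pan [[ 569.027 -210.21    48.   ]
 [ 449.939 -237.995   48.   ]
 [ 471.875 -356.139   48.   ]] [122.286 120.163] [ 520.451 -283.174   48.   ]
handle 95 [ 552.711 -359.532] [ 0.411 -0.911] -65.70563098225962 56.011578918655246 14.72591804790293
rear wall top ends [[ 564.62  -299.836   81.   ]
 [ 498.879 -331.135   81.   ]]
lip ends [[ 524.635 -221.03    58.   ]
 [ 472.282 -242.22    58.   ]]
```

Call:
arm_command:
  series:
    - [[-1,0.8,0],[0,0,0]]
    - [[-2.6,2.1,0],[0,0,0]]
    - [[-2.6,2.1,0],[0,0,0]]
    - [[-2.6,2.1,0],[0,0,0]]
    - [[-2.6,2.1,0],[0,0,0]]
    - [[-2.6,2.1,0],[0,0,0]]
    - [[-2.6,2.1,0],[0,0,0]]
    - [[-2.6,2.1,0],[0,0,0]]
    - [[-2.6,2.1,0],[0,0,0]]
    - [[-2.6,2.1,0],[0,0,0]]
  gripper: 8.5

```text
time: 0.93
position: [345.2, -349.9, 404.6]
tcp_rot: [[-0.967, -0.254, -0.0], [-0.254, 0.967, 0.0], [-0.0, 0.0, -1.0]]
ft_force: [0.6, 0.6, 0.1]
gripper_width: 85.2
grasp_force: 0.0
```

Call:
arm_command:
  series:
    - [[-2.6,2.1,0],[0,0,0]]
    - [[-2.6,2.1,0],[0,0,0]]
    - [[-2.6,2.1,0],[0,0,0]]
    - [[-2.6,2.1,0],[0,0,0]]
    - [[-2.6,2.1,0],[0,0,0]]
    - [[-0.5,0.3,0],[0,0,-7]]
    - [[0,0,0],[0,0,-7]]
    - [[0,0,0],[0,0,-7]]
    - [[0,0,0],[0,0,-7]]
    - [[0,0,0],[0,0,-7]]

```text
time: 1.77
position: [447.6, -212.4, 404.4]
tcp_rot: [[-0.641, -0.767, -0.001], [-0.767, 0.641, 0.0], [0.0, 0.001, -1.0]]
ft_force: [0.4, 0.2, -0.0]
gripper_width: 84.9
grasp_force: 0.0
```

Call:
arm_command:
  series:
    - [[0,0,0],[0,0,-7]]
    - [[0,0,0],[0,0,-7]]
    - [[0,0,0],[0,0,-7]]
    - [[0,0,0],[0,0,-7]]
    - [[0,0,0],[0,0,-7]]
    - [[0,0,0],[0,0,-7]]
    - [[0,0,0],[0,0,-7]]
    - [[0,0,0],[0,0,-7]]
    - [[0,0,0],[0,0,-2]]
    - [[0,0,0],[0,0,0]]

```text
time: 2.6
position: [447.5, -212.7, 404.5]
tcp_rot: [[0.305, -0.952, -0.0], [-0.952, -0.305, 0.0], [-0.0, 0.0, -1.0]]
ft_force: [0.5, -0.3, -0.2]
gripper_width: 84.9
grasp_force: 0.0
```

```bash
cat >> h.py <<'E'
def st(target=None):
    from rig import bot
    s=bot.read_state();p=np.array(s['position']);R=np.array(s['tcp_rot'])
    print('t',s['time'],'p',p,'R',R.tolist() and np.round(R,3).tolist(),'q',np.array(s['joint_positions']),'F',np.array(s['ft_force']),'w',s['gripper_width'],s['grasp_force'])
    print('yaw_y',np.degrees(np.arctan2(R[1,1],R[0,1])))
    if target is not None: print('delta cm',R.T@(np.array(target)-p)/10)
    return p,R
E
python3 -c "
from h import *
st([474,257.5,400])"
```

```text
t 2.6 p [ 447.506 -212.7    404.477] R [[0.305, -0.952, -0.0], [-0.952, -0.305, 0.0], [-0.0, 0.0, -1.0]] q [-0.115  0.164 -0.301 -0.    -1.106  0.425] F [ 0.499 -0.264 -0.195] w 84.8590855258399 0.0
yaw_y -162.24579371481894
delta cm [-43.972 -16.861   0.463]
```

Call:
arm_command:
  series:
    - [[-3.6,-1.4,0],[0,0,0]]
    - [[-3.6,-1.4,0],[0,0,0]]
    - [[-3.6,-1.4,0],[0,0,0]]
    - [[-3.6,-1.4,0],[0,0,0]]
    - [[-3.6,-1.4,0],[0,0,0]]
    - [[-3.6,-1.4,0],[0,0,0]]
    - [[-3.6,-1.4,0],[0,0,0]]
    - [[-3.6,-1.4,0],[0,0,0]]
    - [[-3.6,-1.4,0],[0,0,0]]
    - [[-3.6,-1.4,0],[0,0,0]]

```text
time: 3.43
position: [470.8, 174.3, 404.8]
tcp_rot: [[0.304, -0.953, 0.0], [-0.953, -0.304, 0.0], [-0.0, -0.0, -1.0]]
ft_force: [0.7, -0.6, 0.3]
gripper_width: 85.3
grasp_force: 0.0
```

Call:
arm_command:
  series:
    - [[-3.6,-1.4,0],[0,0,0]]
    - [[-3.6,-1.4,0],[0,0,0]]
    - [[-0.8,0,1],[0,0,-3]]
    - [[0,0,2],[0,0,-4]]
    - [[0,0,2],[0,0,0]]
    - [[0,0,0],[0,0,0]]

```text
time: 3.93
position: [472.4, 256.8, 350.5]
tcp_rot: [[0.417, -0.909, -0.007], [-0.909, -0.417, -0.005], [0.002, 0.009, -1.0]]
ft_force: [-0.6, -0.6, -1.0]
gripper_width: 85.2
grasp_force: 0.0
```

```bash
python3 - <<'E'
from h import *
st([474,257.5,277])
from rig import bot
for n in('top','side'):
    f=bot.grab_frame(n);np.savez(f'{n}1.npz',**f)
    c=proj(f,[474,257.5,150])[0].astype(int);a=f['color'][max(c[1]-60,0):c[1]+60,c[0]-70:c[0]+70,::-1]
    cv2.imwrite(f'pics/{n}1.png',cv2.resize(a,None,fx=2.8,fy=2.8))
a=[cv2.imread(f'pics/{n}1.png') for n in('top','side')]
cv2.imwrite('pics/k1.png',np.hstack(a))
E
```

```text
t 3.9333 p [472.436 256.834 350.497] R [[0.417, -0.909, -0.007], [-0.909, -0.417, -0.005], [0.002, 0.009, -1.0]] q [ 0.799  0.286 -0.283 -0.002 -1.01  -0.368] F [-0.605 -0.563 -1.001] w 85.17206901401546 0.0
yaw_y -155.35650207195602
delta cm [-0.006 -0.235  7.348]
```

View pics/k1.png

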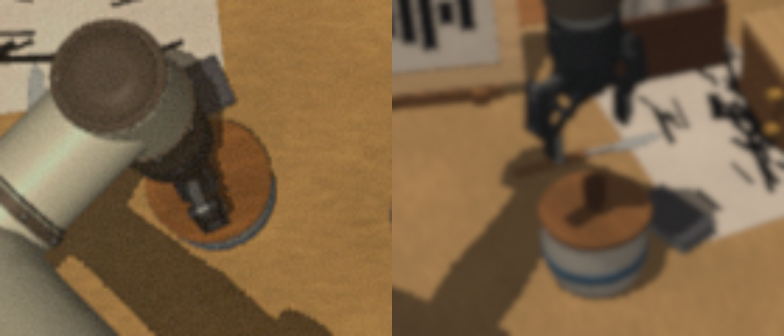

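The gripper stands squarely over the knob in both views (side: knob at about (595,190), fingers on either side above it). I'll descend and close.

Call:
arm_command:
  series:
    - [[0,-0.1,1.5],[0,0,0]]
    - [[0,-0.1,1.5],[0,0,0]]
    - [[0,0,1.5],[0,0,0]]
    - [[0,0,1.5],[0,0,0]]
    - [[0,0,1],[0,0,0]]
    - [[0,0,0.3],[0,0,0]]
    - [[0,0,0],[0,0,0]]

```text
time: 4.62
position: [476.1, 257.9, 282.0]
tcp_rot: [[0.418, -0.909, 0.0], [-0.909, -0.418, -0.0], [0.0, -0.0, -1.0]]
ft_force: [-0.5, -0.0, 0.1]
gripper_width: 85.0
grasp_force: 0.0
```

Call:
arm_command:
  series:
    - [[0,0,0],[0,0,0]]
    - [[0,0,0],[0,0,0]]
    - [[0,0,0],[0,0,0]]
    - [[0,0,0],[0,0,0]]
    - [[0,0,0],[0,0,0]]
    - [[0,0,0],[0,0,0]]
    - [[0,0,0],[0,0,0]]
    - [[0,0,0],[0,0,0]]
    - [[0,0,0],[0,0,0]]
    - [[0,0,0],[0,0,0]]
  gripper: 1.5
  grip_force: 40

```text
time: 5.45
position: [476.0, 258.0, 282.4]
tcp_rot: [[0.418, -0.908, 0.001], [-0.908, -0.418, 0.001], [-0.0, -0.001, -1.0]]
ft_force: [-1.2, -0.4, 5.0]
gripper_width: 24.5
grasp_force: 39.4
```

Call:
arm_command:
  series:
    - [[0,0,-0.5],[0,0,0]]
    - [[0,0,-1],[0,0,0]]
    - [[0,0,-1.5],[0,0,0]]
    - [[0,0,-1.5],[0,0,0]]
    - [[0,0,-1.5],[0,0,0]]
    - [[0,0,0],[0,0,0]]

```text
time: 5.95
position: [476.4, 258.3, 344.9]
tcp_rot: [[0.419, -0.908, 0.005], [-0.908, -0.419, 0.004], [-0.001, -0.006, -1.0]]
ft_force: [1.1, 0.4, -1.6]
gripper_width: 25.1
grasp_force: 39.4
```

```bash
python3 - <<'E'
from h import *
st([451.7,11.4,342])
E
```

```text
t 5.95 p [476.442 258.275 344.918] R [[0.419, -0.908, 0.005], [-0.908, -0.419, 0.004], [-0.001, -0.006, -1.0]] q [ 0.796  0.296 -0.286  0.001 -0.983 -0.365] F [ 1.091  0.407 -1.593] w 25.124617301797585 39.44981396198273
yaw_y -155.25490285760984
delta cm [21.385 12.582  0.19 ]
```

Call:
arm_command:
  series:
    - [[1,0.6,0],[0,0,0]]
    - [[2.3,1.35,0],[0,0,0]]
    - [[2.5,1.5,0],[0,0,0]]
    - [[2.5,1.5,0],[0,0,0]]
    - [[2.5,1.5,0],[0,0,0]]
    - [[2.5,1.5,0],[0,0,0]]
    - [[2.5,1.5,0],[0,0,0]]
    - [[2.5,1.5,0],[0,0,0]]
    - [[2,1.1,0],[0,0,0]]
    - [[1,0.5,0],[0,0,0]]

```text
time: 6.78
position: [449.2, 9.2, 340.5]
tcp_rot: [[0.416, -0.91, -0.004], [-0.91, -0.416, -0.001], [-0.001, 0.004, -1.0]]
ft_force: [1.0, 0.1, -1.2]
gripper_width: 24.6
grasp_force: 39.5
```

Call:
arm_command:
  series:
    - [[0,0,2],[0,0,0]]
    - [[0,0,2.5],[0,0,0]]
    - [[0,0,2.5],[0,0,0]]
    - [[0,0,2],[0,0,0]]
    - [[0,0,1.5],[0,0,0]]
    - [[0,0,1],[0,0,0]]
    - [[0,0,0.5],[0,0,0]]
    - [[0,0,0.5],[0,0,0]]
    - [[0,0,0],[0,0,0]]

```text
time: 7.53
position: [450.6, 11.8, 215.9]
tcp_rot: [[0.418, -0.908, -0.002], [-0.908, -0.418, -0.001], [-0.0, 0.002, -1.0]]
ft_force: [0.3, -1.2, -1.5]
gripper_width: 24.7
grasp_force: 39.6
```

```bash
python3 - <<'E'
from h import *
st([451.7,11.4,210])
E
```

```text
t 7.5333 p [450.629  11.835 215.867] R [[0.418, -0.908, -0.002], [-0.908, -0.418, -0.001], [-0.0, 0.002, -1.0]] q [ 0.389  0.343 -0.646 -0.    -0.584  0.043] F [ 0.281 -1.173 -1.535] w 24.691477993281524 39.617167711257935
yaw_y -155.2906221420511
delta cm [ 0.084 -0.08   0.586]
```

Call:
arm_command:
  series:
    - [[0,0,0.2],[0,0,0]]
    - [[0,0,0.2],[0,0,0]]
    - [[0,0,0.1],[0,0,0]]
    - [[0,0,0.05],[0,0,0]]
    - [[0,0,0],[0,0,0]]
    - [[0,0,0],[0,0,0]]

```text
time: 8.03
position: [450.9, 11.9, 211.4]
tcp_rot: [[0.418, -0.908, 0.001], [-0.908, -0.418, 0.0], [0.0, -0.001, -1.0]]
ft_force: [0.3, -0.2, -2.5]
gripper_width: 24.7
grasp_force: 39.6
```

Call:
arm_command:
  series:
    - [[0,0,0],[0,0,0]]
    - [[0,0,0],[0,0,0]]
    - [[0,0,0],[0,0,0]]
    - [[0,0,0],[0,0,0]]
    - [[0,0,0],[0,0,0]]
    - [[0,0,0],[0,0,0]]
    - [[0,0,0],[0,0,0]]
    - [[0,0,0],[0,0,0]]
  gripper: 7

```text
time: 8.7
position: [450.9, 11.9, 211.2]
tcp_rot: [[0.418, -0.908, 0.0], [-0.908, -0.418, 0.0], [0.0, -0.0, -1.0]]
ft_force: [-0.8, -1.0, -0.3]
gripper_width: 69.8
grasp_force: 0.0
```

Call:
arm_command:
  series:
    - [[0,0,-1],[0,0,0]]
    - [[0,0,-2],[0,0,0]]
    - [[0,0,-3],[0,0,0]]
    - [[0,0,-3],[0,0,0]]
    - [[0,0,-3],[0,0,0]]
    - [[0,0,-2],[0,0,0]]
    - [[0,0,0],[0,0,0]]

```text
time: 9.28
position: [451.9, 12.2, 355.9]
tcp_rot: [[0.419, -0.908, 0.01], [-0.908, -0.419, 0.003], [0.002, -0.01, -1.0]]
ft_force: [0.3, 0.2, -0.1]
gripper_width: 70.2
grasp_force: 0.0
```

```bash
python3 - <<'E'
from h import *
st([551,-356,300])
E
```

```text
t 9.2833 p [451.939  12.158 355.873] R [[0.419, -0.908, 0.01], [-0.908, -0.419, 0.003], [0.002, -0.01, -1.0]] q [ 0.389  0.133 -0.474  0.002 -0.954  0.043] F [ 0.322  0.232 -0.085] w 70.15085035728958 0.0
yaw_y -155.2293333958736
delta cm [37.569  6.486  5.591]
```

```bash
python3 - <<'E'
from h import *
from rig import bot
fs={}
out=[]
for n,p,sz in(('top',[452,11,10],60),('side',[452,11,20],60),('side',[530,-310,60],60)):
    f=fs.get(n) or bot.grab_frame(n);fs[n]=f;np.savez(f'{n}2.npz',**f)
    c=proj(f,p)[0].astype(int);y0,x0=max(c[1]-sz,0),c[0]-sz;print(n,x0,y0)
    out.append(cv2.resize(f['color'][y0:y0+2*sz,x0:x0+2*sz,::-1],(266,266)))
cv2.imwrite('pics/m2.png',np.hstack(out))
E
```

```text
top 264 150
side 250 163
side 320 243
```

View pics/m2.png

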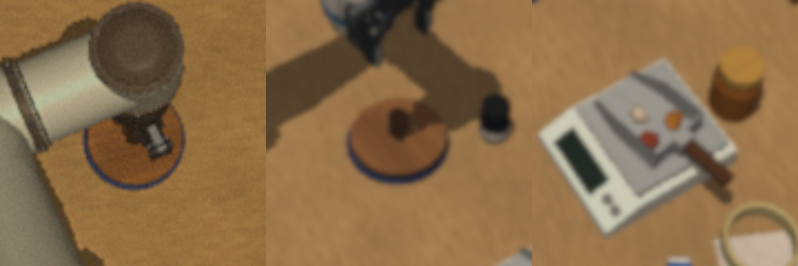

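The lid lies concentric on the mat. In the side view the scoop sits untouched with all three stones, its handle running from about (390,308) to (409,324) px. I'll check the handle against this second view and move over it.

```bash
python3 - <<'E'
from h import *
f=np.load('side2.npz')
w=ray(f,[[390.4,308.4],[409.3,324.2],[399.9,316.3]],79);print(w)
d=w[1]-w[0];print(np.degrees(np.arctan2(d[1],d[0])),np.linalg.norm(d))
hsv=cv2.cvtColor(f['color'],cv2.COLOR_RGB2HSV);m=cv2.inRange(hsv,(0,60,20),(12,255,120));m[:302]=0;m[332:]=0;m[:,:386]=0;m[:,415:]=0
q=np.argwhere(m)[:,::-1];w=ray(f,q,79)[:,:2];u=np.linalg.svd(w-w.mean(0))[2][0];print(len(q),w.mean(0),np.degrees(np.arctan2(u[1],u[0])),np.ptp((w-w.mean(0))@u),np.ptp((w-w.mean(0))@[-u[1],u[0]]))
E
```

```text
[[ 540.786 -337.35    79.   ]
 [ 565.733 -388.399   79.   ]
 [ 553.52  -363.217   79.   ]]
-63.95614327321562 56.818493236765704
152 [ 550.885 -360.169] -66.04266381973376 56.0689601789869 16.952346979880286
```

Call:
arm_command:
  series:
    - [[1.5,0.2,0],[0,0,0]]
    - [[3.6,0.6,0],[0,0,0]]
    - [[3.6,0.6,0],[0,0,0]]
    - [[3.6,0.6,0],[0,0,0]]
    - [[3.6,0.6,0],[0,0,0]]
    - [[3.6,0.6,0],[0,0,0]]
    - [[3.6,0.6,0],[0,0,0]]
    - [[3.6,0.6,0],[0,0,0]]
    - [[3.6,0.6,0],[0,0,0]]
    - [[3.6,0.6,0],[0,0,0]]
  gripper: 5

```text
time: 10.22
position: [541.7, -321.2, 348.8]
tcp_rot: [[0.418, -0.909, -0.004], [-0.909, -0.418, 0.002], [-0.003, 0.003, -1.0]]
ft_force: [0.1, 0.7, 0.4]
gripper_width: 50.1
grasp_force: 0.0
```

Call:
arm_command:
  series:
    - [[3.6,0.6,0],[0,0,0]]
    - [[0,0.2,1],[0,0,0]]
    - [[0,0,2],[0,0,0]]
    - [[0,0,2],[0,0,0]]
    - [[0,0,0.6],[0,0,0]]
    - [[0,0,0],[0,0,0]]

```text
time: 10.72
position: [548.7, -354.9, 291.3]
tcp_rot: [[0.418, -0.908, -0.007], [-0.909, -0.418, 0.003], [-0.006, 0.005, -1.0]]
ft_force: [-0.2, -1.4, -0.4]
gripper_width: 50.1
grasp_force: 0.0
```

```bash
python3 - <<'E'
from h import *
st([551,-356,231])
E
```

```text
t 10.7167 p [ 548.672 -354.935  291.302] R [[0.418, -0.908, -0.007], [-0.909, -0.418, 0.003], [-0.006, 0.005, -1.0]] q [-0.327  0.526 -0.061 -0.001 -0.992  0.759] F [-0.18  -1.421 -0.371] w 50.14016182705804 0.0
yaw_y -155.30038838137546
delta cm [ 0.229 -0.199  6.028]
```

Call:
arm_command:
  series:
    - [[0.2,0,1.5],[0,0,0]]
    - [[0.2,0,1.5],[0,0,0]]
    - [[0,0,1.5],[0,0,0]]
    - [[0,0,1],[0,0,0]]
    - [[0,0,0.6],[0,0,0]]
    - [[0,0,0],[0,0,0]]
    - [[0,0,0],[0,0,0]]

```text
time: 11.3
position: [551.5, -359.1, 234.8]
tcp_rot: [[0.419, -0.908, 0.0], [-0.908, -0.419, -0.001], [0.001, -0.0, -1.0]]
ft_force: [0.3, -0.1, 0.4]
gripper_width: 50.0
grasp_force: 0.0
```

Call:
arm_command:
  series:
    - [[0,0,0],[0,0,0]]
    - [[0,0,0],[0,0,0]]
    - [[0,0,0],[0,0,0]]
    - [[0,0,0],[0,0,0]]
    - [[0,0,0],[0,0,0]]
    - [[0,0,0],[0,0,0]]
    - [[0,0,0],[0,0,0]]
    - [[0,0,0],[0,0,0]]
  gripper: 0.8
  grip_force: 60

```text
time: 11.97
position: [551.6, -359.3, 235.2]
tcp_rot: [[0.418, -0.908, 0.002], [-0.908, -0.418, -0.001], [0.002, -0.001, -1.0]]
ft_force: [-0.2, 1.2, 5.5]
gripper_width: 14.5
grasp_force: 60.0
```

```bash
python3 - <<'E'
from h import *
st()
from rig import bot
f=bot.grab_frame('top');np.savez('top3.npz',**f)
g=bot.grab_frame('side');np.savez('side3.npz',**g)
cv2.imwrite('pics/g3.png',np.hstack([cv2.resize(f['color'][140:240,370:500,::-1],(390,300)),cv2.resize(g['color'][240:340,320:450,::-1],(390,300))]))
E
```

```text
t 11.9667 p [ 551.567 -359.319  235.152] R [[0.418, -0.908, 0.002], [-0.908, -0.418, -0.001], [0.002, -0.001, -1.0]] q [-0.332  0.591 -0.105  0.001 -0.873  0.763] F [-0.194  1.177  5.541] w 14.504953514820837 60.04963517189026
yaw_y -155.2645678443543
```

View pics/g3.png

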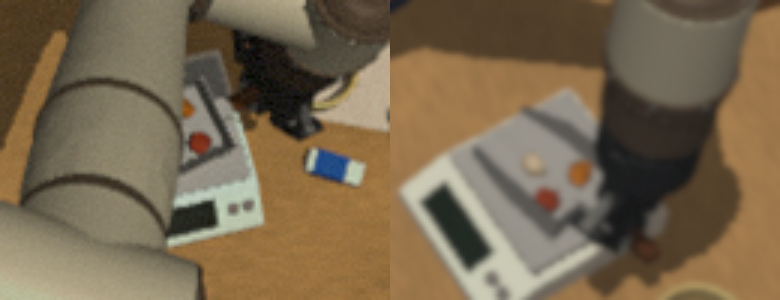

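The scoop is held at the handle (opening 14.5 mm); red, ochre and white stones are all still in it. I'll lift gently and measure the open crock.

Call:
arm_command:
  series:
    - [[0,0,-0.3],[0,0,0]]
    - [[0,0,-0.6],[0,0,0]]
    - [[0,0,-1],[0,0,0]]
    - [[0,0,-1.5],[0,0,0]]
    - [[0,0,-1.5],[0,0,0]]
    - [[0,0,-1.5],[0,0,0]]
    - [[0,0,-1.5],[0,0,0]]
    - [[0,0,-1],[0,0,0]]
    - [[0,0,-0.6],[0,0,0]]
    - [[0,0,0],[0,0,0]]
  grip_force: 90

```text
time: 12.9
position: [551.3, -359.2, 330.8]
tcp_rot: [[0.418, -0.908, 0.002], [-0.908, -0.418, -0.001], [0.002, -0.002, -1.0]]
ft_force: [1.1, -0.6, -1.4]
gripper_width: 14.0
grasp_force: 88.3
```

```bash
python3 - <<'E'
from h import *
st([543.7,108.7,330])
from rig import bot
f=bot.grab_frame('top');g=bot.grab_frame('side');np.savez('top4.npz',**f);np.savez('side4.npz',**g)
# open crock: bright, low-saturation rim ring
for n,F in(('top',f),('side',g)):
    c=proj(F,[475,258,85])[0];hsv=cv2.cvtColor(F['color'],cv2.COLOR_RGB2HSV)
    m=cv2.inRange(hsv,(0,0,100),(180,90,255));b=np.zeros_like(m);cv2.circle(b,tuple(int(v) for v in c),27,255,-1);m&=b
    q=np.argwhere(m)[:,::-1];h=cv2.convexHull(q)[:,0];w=ray(F,h,85)[:,:2].astype(np.float32)
    print(n,c,len(q),cv2.minEnclosingCircle(w),w.mean(0))
A=[f['color'][150:250,180:310],g['color'][100:200,230:360],g['color'][220:320,320:450],f['color'][130:230,380:510]]
A=[cv2.resize(a[:,:,::-1],(390,300)) for a in A]
cv2.imwrite('pics/g4.png',np.vstack([np.hstack(A[:2]),np.hstack(A[2:])]))
E
```

```text
t 12.9 p [ 551.314 -359.232  330.781] R [[0.418, -0.908, 0.002], [-0.908, -0.418, -0.001], [0.002, -0.002, -1.0]] q [-0.332  0.495 -0.007  0.    -1.067  0.763] F [ 1.134 -0.591 -1.399] w 13.983815608868039 88.27618360519409
yaw_y -155.28479833113863
delta cm [-42.825 -18.873   0.03 ]
top [236.676 200.312] 1346 ((471.8677673339844, 258.5515441894531), 61.0584831237793) [473.454 261.525]
side [293.044 150.093] 1106 ((459.6547546386719, 274.0411376953125), 112.26580047607422) [476.806 263.883]
```

View pics/g4.png

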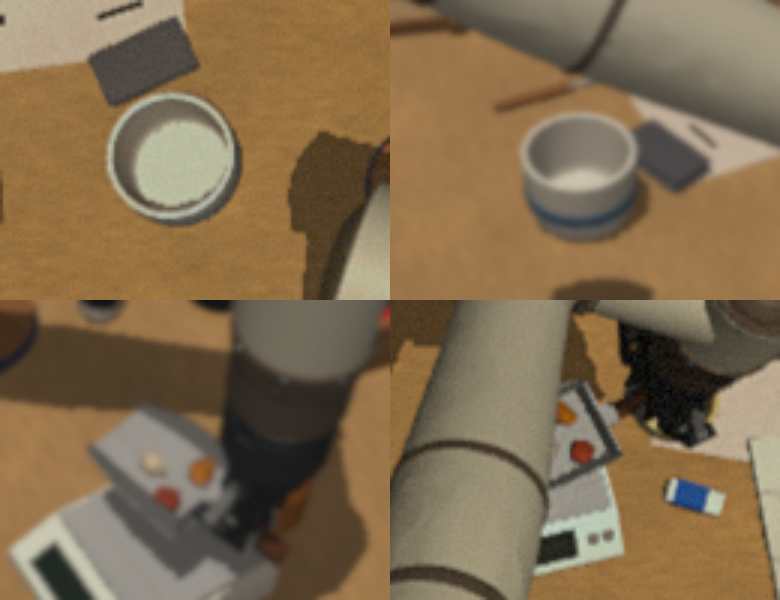

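The crock is open and unmoved, with its rim centred at about (237,202) px in the top view. The scoop hangs free with its three stones. I'll check the scoop's droop against the expected lip position.

```bash
python3 - <<'E'
from h import *
g=np.load('side4.npz');e=np.array([-.418,.908,0]);n=np.array([-.908,-.418,0]);o=np.array([517.3,-282,143.6])
for d in (0,4,8): # droop degrees about grip
    t=np.radians(d);ex=e*np.cos(t)-np.array([0,0,np.sin(t)]);ez=e*np.sin(t)+np.array([0,0,np.cos(t)]);G=o-84.4*e+np.array([0,0,26])
    P=lambda x,y,z:G+ex*(x+84.4)+n*y+ez*(z-26)
    q=proj(g,[P(55,30,0),P(55,-30,0),P(55,30,12),P(55,-30,12),P(-45,38,33)])
    print(d,((q-[320,220])*3+[0,300]).round(0).tolist())
E
```

```text
0 [[86.0, 451.0], [139.0, 408.0], [87.0, 442.0], [140.0, 399.0], [178.0, 516.0]]
4 [[88.0, 459.0], [140.0, 416.0], [88.0, 450.0], [140.0, 407.0], [177.0, 518.0]]
8 [[90.0, 468.0], [141.0, 425.0], [89.0, 458.0], [141.0, 415.0], [177.0, 520.0]]
```

Call:
arm_command:
  series:
    - [[-0.5,0,0],[0,0,0]]
    - [[-1.2,0,0],[0,0,0]]
    - [[-1.8,0,0],[0,0,0]]
    - [[-2.3,0,0],[0,0,0]]
    - [[-2.5,0,0],[0,0,0]]
    - [[-2.5,0,0],[0,0,0]]
    - [[-2.5,0,0],[0,0,0]]
    - [[-2.5,0,0],[0,0,0]]
    - [[-2.5,0,0],[0,0,0]]
    - [[-2.5,0,0],[0,0,0]]

```text
time: 13.83
position: [463.1, -169.0, 328.3]
tcp_rot: [[0.418, -0.908, -0.002], [-0.908, -0.418, 0.0], [-0.001, 0.002, -1.0]]
ft_force: [0.6, -1.5, -1.5]
gripper_width: 14.2
grasp_force: 88.3
```

Call:
arm_command:
  series:
    - [[-2.3,-0.2,0],[0,0,0]]
    - [[-2.2,-0.5,0],[0,0,0]]
    - [[-2.1,-0.9,0],[0,0,0]]
    - [[-2.1,-1.2,0],[0,0,0]]
    - [[-2.1,-1.2,0],[0,0,0]]
    - [[-2.1,-1.2,0],[0,0,0]]
    - [[-2,-1.2,0],[0,0,0]]
    - [[-1.8,-1.3,0],[0,0,0]]
    - [[-1.5,-1.5,0],[0,0,0]]
    - [[-1.1,-1.6,0],[0,0,0]]

```text
time: 14.67
position: [480.8, 51.6, 328.5]
tcp_rot: [[0.419, -0.908, -0.002], [-0.908, -0.419, -0.001], [-0.0, 0.002, -1.0]]
ft_force: [0.5, 0.1, -1.4]
gripper_width: 13.6
grasp_force: 88.2
```

```bash
python3 - <<'E'
from h import *
st([540,112,331])
f=np.load('top0.npz');print('brush pot',ray(f,[[334,138]],0),ray(f,[[334,125],[334,97]],100))
E
```

```text
t 14.6667 p [480.776  51.551 328.544] R [[0.419, -0.908, -0.002], [-0.908, -0.419, -0.001], [-0.0, 0.002, -1.0]] q [ 0.444  0.221 -0.44  -0.    -0.912 -0.011] F [ 0.463  0.065 -1.368] w 13.648600791709132 88.23366165161133
yaw_y -155.22345533759952
delta cm [-3.007 -7.91  -0.262]
brush pot [[676.599 -20.738   0.   ]] [[684.766 -19.109 100.   ]
 [768.869 -21.022 100.   ]]
```

Call:
arm_command:
  series:
    - [[-0.8,-1.6,0],[0,0,0]]
    - [[-0.7,-1.5,0],[0,0,0]]
    - [[-0.5,-1.4,0.2],[0,0,0]]
    - [[-0.4,-1.2,0.5],[0,0,0]]
    - [[-0.3,-1,0.7],[0,0,0]]
    - [[-0.2,-0.7,0.7],[0,0,0]]
    - [[-0.1,-0.4,0.6],[0,0,0]]
    - [[0,-0.1,0.3],[0,0,0]]
    - [[0,0,0],[0,0,0]]

```text
time: 15.42
position: [540.5, 110.2, 297.7]
tcp_rot: [[0.418, -0.909, -0.003], [-0.909, -0.418, -0.001], [-0.0, 0.003, -1.0]]
ft_force: [0.3, -0.2, -2.1]
gripper_width: 14.0
grasp_force: 88.3
```

```bash
python3 - <<'E'
from h import *
st([540,112,297])
from rig import bot
f=bot.grab_frame('top');g=bot.grab_frame('side');np.savez('top5.npz',**f);np.savez('side5.npz',**g)
A=[f['color'][140:240,180:310],g['color'][100:200,230:360]]
cv2.imwrite('pics/g5.png',np.hstack([cv2.resize(a[:,:,::-1],(390,300)) for a in A]))
E
```

```text
t 15.4167 p [540.519 110.206 297.726] R [[0.418, -0.909, -0.003], [-0.909, -0.418, -0.001], [-0.0, 0.003, -1.0]] q [ 0.495  0.364 -0.319 -0.    -0.891 -0.064] F [ 0.32  -0.179 -2.104] w 13.954353694917769 88.27983856201172
yaw_y -155.31376893987158
delta cm [-0.185 -0.028  0.072]
```

View pics/g5.png

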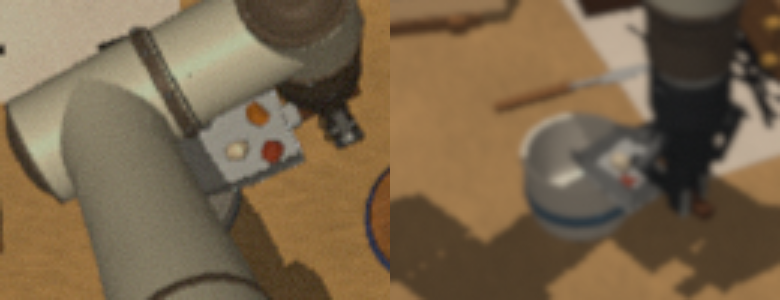

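The lip stands over the crock's mouth in the side view (at about (580,155) in the crop, near the mouth's centre), with the stones still in. Now I'll tip about the lip.

Call:
arm_command:
  series:
    - [[-0.66,0,-0.46],[0,2,0]]
    - [[-1.32,0,-0.93],[0,4,0]]
    - [[-1.32,0,-0.93],[0,4,0]]
    - [[-1.32,0,-0.93],[0,4,0]]
    - [[-0.66,0,-0.46],[0,2,0]]
    - [[0,0,0],[0,0,0]]

```text
time: 16.02
position: [516.4, 162.5, 331.4]
tcp_rot: [[0.404, -0.907, 0.118], [-0.872, -0.421, -0.25], [0.276, -0.002, -0.961]]
ft_force: [-0.5, -0.2, -1.8]
gripper_width: 13.8
grasp_force: 88.3
```

```bash
cat >> h.py <<'E'
def lip():
    p,R=st();l=p+R@np.array([-139.4,0,184.2]);e=np.array([-.418,.908])
    print('tilt',np.degrees(np.arcsin(R[2,0])),'lip',l,'rel mouth along e',(l[:2]-[472.5,258.5])@e)
E
python3 -c "
from h import *
lip()"
```

```text
t 16.0167 p [516.44  162.487 331.354] R [[0.404, -0.907, 0.118], [-0.872, -0.421, -0.25], [0.276, -0.002, -0.961]] q [ 0.651  0.308 -0.444  0.35  -0.909 -0.446] F [-0.524 -0.241 -1.79 ] w 13.762726431055379 88.27256798744202
yaw_y -155.1292596533011
tilt 16.05127279443122 lip [481.834 237.967 115.791] rel mouth along e -22.54534692666115
```

Works as computed; the lip stays put. On to about 46°, then hold.

Call:
arm_command:
  series:
    - [[-1.32,0,-0.93],[0,4,0]]
    - [[-1.32,0,-0.93],[0,4,0]]
    - [[-1.32,0,-0.93],[0,4,0]]
    - [[-1.32,0,-0.93],[0,4,0]]
    - [[-1.32,0,-0.93],[0,4,0]]
    - [[-1.32,0,-0.93],[0,4,0]]
    - [[-1.32,0,-0.93],[0,4,0]]
    - [[-0.66,0,-0.46],[0,2,0]]
    - [[0,0,0],[0,0,0]]
    - [[0,0,0],[0,0,0]]

```text
time: 16.85
position: [467.7, 269.5, 342.9]
tcp_rot: [[0.291, -0.909, 0.299], [-0.633, -0.418, -0.652], [0.718, 0.0, -0.696]]
ft_force: [-0.1, 0.2, -1.1]
gripper_width: 13.8
grasp_force: 88.4
```

Call:
arm_command:
  series:
    - [[0,0,0],[0,0,0]]
    - [[0,0,0],[0,0,0]]
    - [[0,0,0],[0,0,0]]
    - [[0,0,0],[0,0,0]]
    - [[0,0,0],[0,0,0]]
    - [[0,0,0],[0,0,0]]
    - [[0,0,0],[0,0,0]]
    - [[0,0,0],[0,0,0]]

```text
time: 17.52
position: [467.6, 269.8, 342.9]
tcp_rot: [[0.29, -0.908, 0.301], [-0.631, -0.418, -0.653], [0.719, 0.0, -0.695]]
ft_force: [0.4, -0.3, -1.3]
gripper_width: 14.4
grasp_force: 88.4
```

```bash
python3 - <<'E'
from h import *
lip()
from rig import bot
f=bot.grab_frame('top');g=bot.grab_frame('side');np.savez('top6.npz',**f);np.savez('side6.npz',**g)
A=[f['color'][140:240,180:310],g['color'][100:200,230:360]]
cv2.imwrite('pics/g6.png',np.hstack([cv2.resize(a[:,:,::-1],(390,300)) for a in A]))
E
```

```text
t 17.5167 p [467.582 269.848 342.918] R [[0.29, -0.908, 0.301], [-0.631, -0.418, -0.653], [0.719, 0.0, -0.695]] q [ 0.896  0.351 -0.546  0.754 -1.221 -0.936] F [ 0.368 -0.28  -1.255] w 14.375382527739038 88.41275811195374
yaw_y -155.28597155021725
tilt 45.99348619868507 lip [482.478 237.469 114.681] rel mouth along e -23.266787174575185
```

View pics/g6.png

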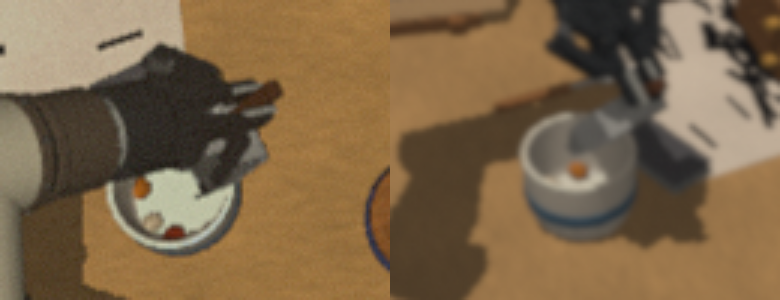

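All three stones (ochre, white, red) lie in the crock, at (143,188), (152,222) and (175,232) in the left crop, and the scoop is empty. I'll level it by turning back about the lip.

Call:
arm_command:
  series:
    - [[0.62,0,0.51],[0,-2,0]]
    - [[1.25,0,1.02],[0,-4,0]]
    - [[1.25,0,1.02],[0,-4,0]]
    - [[1.25,0,1.02],[0,-4,0]]
    - [[1.25,0,1.02],[0,-4,0]]
    - [[1.25,0,1.02],[0,-4,0]]
    - [[1.25,0,1.02],[0,-4,0]]
    - [[1.25,0,1.02],[0,-4,0]]
    - [[1.25,0,1.02],[0,-4,0]]
    - [[1.25,0,1.02],[0,-4,0]]

```text
time: 18.45
position: [529.5, 134.7, 316.0]
tcp_rot: [[0.415, -0.908, 0.057], [-0.9, -0.419, -0.124], [0.136, -0.0, -0.991]]
ft_force: [-0.2, -0.6, -1.2]
gripper_width: 14.2
grasp_force: 88.3
```

Call:
arm_command:
  series:
    - [[1.25,0,1.02],[0,-4,0]]
    - [[1.25,0,1.02],[0,-4,0]]
    - [[0,0,-1],[0,0,0]]
    - [[0,0,-1.5],[0,0,0]]
    - [[0,0,-1.5],[0,0,0]]
    - [[0,0,0],[0,0,0]]

```text
time: 18.95
position: [541.6, 111.3, 342.3]
tcp_rot: [[0.419, -0.908, 0.007], [-0.908, -0.419, 0.0], [0.003, -0.006, -1.0]]
ft_force: [-0.3, 0.2, -0.7]
gripper_width: 13.9
grasp_force: 88.4
```

```bash
python3 - <<'E'
from h import *
lip();st([463,-169,335])
E
```

```text
t 18.95 p [541.621 111.301 342.26 ] R [[0.419, -0.908, 0.007], [-0.908, -0.419, 0.0], [0.003, -0.006, -1.0]] q [ 0.497  0.316 -0.265  0.004 -0.984 -0.066] F [-0.318  0.183 -0.703] w 13.944399266543863 88.41270446777344
yaw_y -155.22546202507135
tilt 0.14628130856683816 lip [484.479 237.941 157.708] rel mouth along e -23.675030456816593
t 18.95 p [541.621 111.301 342.26 ] R [[0.419, -0.908, 0.007], [-0.908, -0.419, 0.0], [0.003, -0.006, -1.0]] q [ 0.497  0.316 -0.265  0.004 -0.984 -0.066] F [-0.318  0.183 -0.703] w 13.944399266543863 88.41270446777344
yaw_y -155.22546202507135
delta cm [22.154 18.889  0.661]
```

Call:
arm_command:
  series:
    - [[1.2,1.2,0],[0,0,0]]
    - [[2.4,1.8,0],[0,0,0]]
    - [[3.1,1.8,0],[0,0,0]]
    - [[3.1,1.8,0],[0,0,0]]
    - [[3.1,1.6,0],[0,0,0]]
    - [[3.1,1.4,0],[0,0,0]]
    - [[3.1,1.4,0],[0,0,0]]
    - [[3.1,1.4,0],[0,0,0]]
    - [[3.1,1.4,0],[0,0,0]]
    - [[3.1,1.2,0],[0,0,0]]

```text
time: 19.78
position: [522.0, -211.4, 337.9]
tcp_rot: [[0.418, -0.908, -0.002], [-0.908, -0.418, -0.0], [-0.0, 0.002, -1.0]]
ft_force: [0.2, 1.0, -1.7]
gripper_width: 13.7
grasp_force: 88.4
```

Call:
arm_command:
  series:
    - [[3.1,1,0],[0,0,0]]
    - [[3.1,0.8,0],[0,0,0]]
    - [[3.1,0.7,0],[0,0,0]]
    - [[2.5,0.6,0],[0,0,0]]
    - [[1.5,0.4,0],[0,0,0]]
    - [[0.8,0.1,0],[0,0,0]]
    - [[0,0,0],[0,0,0]]
    - [[0,0,0],[0,0,0]]

```text
time: 20.45
position: [549.1, -352.5, 337.7]
tcp_rot: [[0.418, -0.909, -0.002], [-0.909, -0.418, 0.001], [-0.001, 0.001, -1.0]]
ft_force: [-1.0, 0.1, -1.4]
gripper_width: 14.1
grasp_force: 88.4
```

```bash
python3 - <<'E'
from h import *
st([554,-360.5,240])
from rig import bot
g=bot.grab_frame('side');np.savez('side7.npz',**g)
# droop check: front of scoop in side view -> topmost/leftmost grey pixels near the lip, compared with side4 expectation
E
```

```text
t 20.45 p [ 549.103 -352.538  337.692] R [[0.418, -0.909, -0.002], [-0.909, -0.418, 0.001], [-0.001, 0.001, -1.0]] q [-0.323  0.481 -0.012 -0.    -1.08   0.755] F [-1.037  0.101 -1.421] w 14.06829961622873 88.36080551147461
yaw_y -155.29992055385466
delta cm [ 0.941 -0.124  9.768]
```

Call:
arm_command:
  series:
    - [[0.5,0,1],[0,0,0]]
    - [[0.4,-0.1,1.8],[0,0,0]]
    - [[0,0,2],[0,0,0]]
    - [[0,0,2],[0,0,0]]
    - [[0,0,1.5],[0,0,0]]
    - [[0,0,0.7],[0,0,0]]
    - [[0,0,0.3],[0,0,0]]
    - [[0,0,0],[0,0,0]]

```text
time: 21.17
position: [554.3, -360.3, 244.9]
tcp_rot: [[0.419, -0.908, -0.001], [-0.908, -0.419, 0.0], [-0.001, 0.001, -1.0]]
ft_force: [0.2, -0.3, -0.6]
gripper_width: 13.9
grasp_force: 88.3
```

```bash
python3 - <<'E'
from h import *
st([554,-360.5,235.2])
E
```

```text
t 21.1667 p [ 554.333 -360.306  244.925] R [[0.419, -0.908, -0.001], [-0.908, -0.419, 0.0], [-0.001, 0.001, -1.0]] q [-0.332  0.584 -0.088  0.    -0.9    0.764] F [ 0.209 -0.255 -0.568] w 13.920220111133169 88.3436107635498
yaw_y -155.23351886296948
delta cm [0.004 0.038 0.973]
```

Call:
arm_command:
  series:
    - [[0,0,0.2],[0,0,0]]
    - [[0,0,0.2],[0,0,0]]
    - [[0,0,0.2],[0,0,0]]
    - [[0,0,0.1],[0,0,0]]
    - [[0,0,0.1],[0,0,0]]
    - [[0,0,0],[0,0,0]]
    - [[0,0,0],[0,0,0]]

```text
time: 21.75
position: [554.2, -360.8, 237.5]
tcp_rot: [[0.418, -0.908, 0.0], [-0.908, -0.418, -0.0], [0.0, -0.0, -1.0]]
ft_force: [-0.4, -0.0, -0.7]
gripper_width: 13.7
grasp_force: 88.3
```

Call:
arm_command:
  series:
    - [[0,0,0.1],[0,0,0]]
    - [[0,0,0],[0,0,0]]
    - [[0,0,0],[0,0,0]]

```text
time: 22.0
position: [554.1, -360.8, 236.3]
tcp_rot: [[0.418, -0.908, -0.0], [-0.908, -0.418, 0.0], [-0.0, 0.0, -1.0]]
ft_force: [-0.3, 0.2, -0.8]
gripper_width: 13.9
grasp_force: 88.3
```

Call:
arm_command:
  series:
    - [[0,0,0.1],[0,0,0]]
    - [[0,0,0.05],[0,0,0]]
    - [[0,0,0],[0,0,0]]
    - [[0,0,0],[0,0,0]]

```text
time: 22.33
position: [554.3, -360.9, 235.5]
tcp_rot: [[0.418, -0.908, 0.001], [-0.908, -0.418, -0.0], [0.001, -0.0, -1.0]]
ft_force: [-1.2, 1.2, 2.1]
gripper_width: 14.0
grasp_force: 88.8
```

Contact with the pan is felt at the same height as at the lift. I'll release and rise.

Call:
arm_command:
  series:
    - [[0,0,0],[0,0,0]]
    - [[0,0,0],[0,0,0]]
    - [[0,0,0],[0,0,0]]
    - [[0,0,0],[0,0,0]]
    - [[0,0,0],[0,0,0]]
    - [[0,0,0],[0,0,0]]
    - [[0,0,0],[0,0,0]]
  gripper: 5

```text
time: 22.92
position: [554.2, -360.8, 234.8]
tcp_rot: [[0.418, -0.908, -0.0], [-0.908, -0.418, 0.0], [-0.0, 0.0, -1.0]]
ft_force: [-0.0, 1.0, 0.3]
gripper_width: 49.4
grasp_force: 0.0
```

Call:
arm_command:
  series:
    - [[0,0,-0.5],[0,0,0]]
    - [[0,0,-1],[0,0,0]]
    - [[0,0,-2],[0,0,0]]
    - [[0,0,-3],[0,0,0]]
    - [[0,0,-3],[0,0,0]]
    - [[0,0,-3],[0,0,0]]
    - [[0,0,-3],[0,0,0]]
    - [[2.5,0,-1],[0,0,0]]
    - [[3,0,0],[0,0,0]]
    - [[3,0,0],[0,0,0]]

```text
time: 23.75
position: [589.8, -438.2, 404.2]
tcp_rot: [[0.419, -0.908, 0.005], [-0.908, -0.419, -0.002], [0.004, -0.004, -1.0]]
ft_force: [0.7, -0.1, -0.1]
gripper_width: 50.3
grasp_force: 0.0
```

Call:
arm_command:
  series:
    - [[3,1,0],[0,0,0]]
    - [[3,1,0],[0,0,0]]
    - [[3,1,0],[0,0,0]]
    - [[0,0,0],[0,0,0]]
    - [[0,0,0],[0,0,0]]
    - [[0,0,0],[0,0,0]]

```text
time: 24.25
position: [599.9, -532.2, 400.3]
tcp_rot: [[0.418, -0.909, 0.0], [-0.909, -0.418, 0.0], [-0.0, -0.0, -1.0]]
ft_force: [0.4, 0.6, 1.4]
gripper_width: 50.4
grasp_force: 0.0
```

```bash
python3 - <<'E'
from h import *
st()
from rig import bot
f=bot.grab_frame('top');g=bot.grab_frame('side')
for n,F,c,h in(('top',f,[552,-360,80],15),('side',g,[552,-360,79],16)):
    c=proj(F,c)[0].astype(int);hsv=cv2.cvtColor(F['color'],cv2.COLOR_RGB2HSV);m=cv2.inRange(hsv,(0,60,20),(13,255,122))
    b=np.zeros_like(m);b[c[1]-h:c[1]+h,c[0]-h:c[0]+h]=255;m&=b
    k,l,s,_=cv2.connectedComponentsWithStats(m);i=1+np.argmax(s[1:,4]);q=np.argwhere(l==i)[:,::-1]
    w=ray(F,q,79.5)[:,:2];u=np.linalg.svd(w-w.mean(0))[2][0];u*=-np.sign(u[1])
    print(n,len(q),w.mean(0),np.degrees(np.arctan2(u[1],u[0])),np.ptp((w-w.mean(0))@u),'origin',w.mean(0)-85*u)
hsv=cv2.cvtColor(f['color'],cv2.COLOR_RGB2HSV);m=cv2.inRange(hsv,(0,110,90),(22,255,255))
c=proj(f,[472.5,258.5,15])[0];b=np.zeros_like(m);cv2.circle(b,tuple(int(v) for v in c),17,255,-1);m&=b
k,l,s,cc=cv2.connectedComponentsWithStats(m)
print('stones',[(a[4],ray(f,[p],15)[0][:2].round()) for a,p in zip(s[1:],cc[1:]) if a[4]>4])
E
```

```text
t 24.25 p [ 599.879 -532.163  400.266] R [[0.418, -0.909, 0.0], [-0.909, -0.418, 0.0], [-0.0, -0.0, -1.0]] q [-0.525  0.712  0.56  -0.    -1.419  0.956] F [0.437 0.619 1.359] w 50.36909716108553 0.0
yaw_y -155.30221506398001Traceback (most recent call last):
  File "<stdin>", line 8, in <module>
    return _wrapfunc(a, 'argmax', axis=axis, out=out, **kwds)
    return bound(*args, **kwds)
ValueError: attempt to get argmax of an empty sequence
```

```bash
python3 - <<'E'
from h import *
from rig import bot
f=bot.grab_frame('top');g=bot.grab_frame('side')
def handle(n,F,h=17):
    c=proj(F,[554,-360,79])[0].astype(int);hsv=cv2.cvtColor(F['color'],cv2.COLOR_RGB2HSV);m=cv2.inRange(hsv,(0,60,20),(13,255,122))
    b=np.zeros_like(m);b[c[1]-h:c[1]+h,c[0]-h:c[0]+h]=255;m&=b
    k,l,s,_=cv2.connectedComponentsWithStats(m)
    if k<2: print(n,'none');return
    i=1+np.argmax(s[1:,4]);q=np.argwhere(l==i)[:,::-1]
    w=ray(F,q,79)[:,:2];u=np.linalg.svd(w-w.mean(0))[2][0];u*=-np.sign(u[1])
    print(n,len(q),w.mean(0),np.degrees(np.arctan2(u[1],u[0])),np.ptp((w-w.mean(0))@u),'origin',w.mean(0)-85*u)
handle('side2',np.load('side2.npz'));handle('side',g);handle('top',f)
d=lambda F,n:np.abs(F['color'].astype(int)-np.load(n)['color']).max(2)
for nm,F,o,p in(('scale top',f,'top0.npz',[520,-283,50]),('crock top',f,'top4.npz',[472,258,40]),('scale side',g,'side2.npz',[520,-283,50])):
    c=proj(F,p)[0].astype(int);x=d(F,o)[c[1]-20:c[1]+20,c[0]-20:c[0]+20];print(nm,(x>40).mean())
hsv=cv2.cvtColor(f['color'],cv2.COLOR_RGB2HSV);m=cv2.inRange(hsv,(0,110,70),(22,255,255))
c=proj(f,[472.5,258.5,15])[0];b=np.zeros_like(m);cv2.circle(b,tuple(int(v) for v in c),18,255,-1);m&=b
k,l,s,cc=cv2.connectedComponentsWithStats(m)
print('stones',[(a[4],ray(f,[p],15)[0][:2].round()) for a,p in zip(s[1:],cc[1:]) if a[4]>4])
E
```

```text
side2 168 [ 551.381 -361.388] -65.65248062937296 57.64826581839094 origin [ 516.338 -283.948]
side 163 [ 551.615 -363.749] -66.99612875850272 56.23841579477218 origin [ 518.397 -285.509]
top none
scale top 0.3925
crock top 0.06375
scale side 0.144375
stones [(np.int32(31), array([483., 300.])), (np.int32(22), array([437., 266.]))]
```

```bash
python3 -c "
from rig import bot
print(bot.sign_off())"
```

```text
the job is handed in; nothing more can be done
None
```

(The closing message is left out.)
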